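Switch the vial diverter to its other tray and release the next lot

ROBOT

A 6-joint arm with a two-finger parallel gripper is mounted at the origin on a cart in front of the work surface, level with it; the furniture and walls round the work are solid. World frame = base frame: x ahead of the robot, y to its left, z up, the work surface at z = 0. Lengths are in m, angles in degrees, forces in N, time in s.
With the tool pointing down it reaches from about 0.425 to 1.125 m from the base axis. Payload 14.9 kg.
Tool frame: the origin (TCP) lies on the centre line of the jaws, within the pads' length; the fingertips stand 14 mm ahead of it and the grasp point (between the pads) lies 5 mm behind it; z points along the fingers, y is the line along which they close (so a half turn about z gives the same grasp; the last joint's range is limited). The gripper opens to 91 mm and grips with 3 to 60 N. Pads are 32 mm wide; open, the fingers measure 118 mm over their backs; the gripper's body (76 mm by 178 mm) begins 60 mm behind the grasp point.
Start: joints at [64.269, 21.709, 99.362, -0, 58.929, -1.908], TCP at [0.283, 0.64, 0.228] pointing down, gripper open.
Joint ranges: [-158.91, 158.91], [-42.39, 125.64], [0.06, 152.35], [-60.88, 240.88], [17.5, 164.5], [-176.32, 176.32]. Speed limits (degrees/s): [108.29, 108.29, 136.94, 180, 180, 180].

INTERFACE

Orientations are given as a 3x3 rotation matrix whose columns are the frame's x, y, z axes.
In Python, from station import telemetry, optics, robot, spotter gives the robot as it stands.
- The arm moves only by the tool play_rows, never from a script. Its arguments are lists of equal length, an entry for each row: "jaw": the finger opening in mm, from 0 to 91.2; "xyz": the shift along the tool's x, y, z in units of 50 mm (1.0 is 50 mm), a list of three; "turn": the turn about the tool's z in rad. A call has 1 to 10 rows; each row is the pose to reach, as a shift and turn from the pose commanded when the call began, along the tool's axes at that moment; what a row does not reach only later rows make up. A row lasts 1/8 s, in which the tool goes at most 62.5 mm and 10.7 degrees, less where a joint would pass 70% of its speed; a pose out of reach is approached as far as the arm can. A call with a gripper value outside its range is refused whole. The fingers move at their own pace and stop on an object; "force" is the grip in N (left out, the last holds). Time passes only in rows, so rows that repeat a pose let the fingers close. It gives the time, the measured TCP pose, the force, the opening and the grip force at its end, in the units of the state.
- telemetry.get_obs(): the state, without advancing time (a new reading comes with each control period).
- optics.get_image(name): name is "scene" or "top" or "wrist"; returns a dict with "frame" (480x640x3 uint8, red, green, blue), "camera_matrix" (3x3 intrinsics, pixels), "cam_to_world" (4x4, takes a point from camera to world coordinates). Camera axes: x right, y down, z forward; pixel columns grow to the right and rows downward; lengths in m; the calibration is good to about 2 mm. A picture is of the moment at which its call begins. There is no depth.
- robot.close_job(): hands the job in; it is judged then, once.
Trained networks look in the newest picture that a camera, given by its name, has taken for a name from the list of things; names that differ only in an ending like _2 or _b are one class to them, and where a whole thing is asked for, a point or a joint stands for the part that bears it (a point fixed in the world has none). Each returns a list of dicts, best first, with "conf" (0 to 1); they miss things now and then, are a little off and sometimes report something else, mostly with a low value. They report only what shows in the picture. A call takes as long as a camera call. They do not tell look-alikes from the thing itself.
- spotter.look_for(query, camera): "location" ([x, y, z] in m, in world coordinates, good to about 4 mm: the middle of the surface that is visible of it).
The state is a dict: "clock": time; "joints": joint angles; "joint_vel": joint speeds; "effort": joint torques, N m; "tcp_pos": TCP position; "tool_rot": TCP orientation; "wrist_force": force on the tool from outside, world axes, zero at the start; "torque": the same for the moment, N m; "finger_gap": finger opening in m; "finger_force": force on a finger pad.
Only numpy, scipy, OpenCV 4.12 (cv2) and the standard library are available. Lean on these libraries where they do the work, as an engineer would, in place of code of your own. Each camera call takes 0.05 s, during which the arm holds its last target. There are 200 camera calls.

TASK

The gate of the vial diverter is still set for the tray that took the last lot. With the fingertips push the weighted lever in front of the clear panel across its pivot until the gate rocks over to the other side and stays there; only then push the shutter's upright tab inwards, fully home, so that all four vials drop and roll into the tray on that other side. Only push: pick nothing up, do not touch the vials, and leave the other things on the bench where they are.

Things in the scene. Friction and masses are not known exactly. Their poses are not given: they have to be found in the camera images.
- diverter: bench vial diverter, fixed, 350 mm wide (y), 70 mm deep (x); origin under the middle of its base, on the bench; x points away from the robot at yaw 0, y left, z up (this frame is meant in all entries). A clear front panel (face at x = -28 mm, |y| under 92 mm, top 105 mm up) and a metal rear panel enclose the seesaw gate; a chute leads from each end of the gate outward into a tray
- gate_pivot (a point): the axis of the gate's shaft, on the diverter's middle, 75 mm above the bench; the shaft runs along the diverter's x
- gate (a joint): angle of the seesaw gate and its lever (rad): +0.50 (stop) lever leans right (-y) and the gate feeds the right tray; -0.50 (stop) lever leans left (+y), feeds the left tray; 0 upright. No spring: the lever's weight is over-centre, so it falls to the side it leans to and rests on that stop. Damped; about 1 N at the weight pushes it over. Starts at rest on either side
- lever_weight (a point): centre of the black cylindrical weight on top of the gate's lever: 30 mm diameter, 28 mm long along x (x = -40 to -68 mm, this point -54 mm); swings at 100 mm radius about the shaft, 48 mm to each side, and rests 163 mm above the bench. Push it sideways (along y) on its flank, from the side it leans to. Below it an 8 mm rod at x = -50 mm leads to the shaft. Free space round and above it
- shutter (a joint): travel of the knife shutter under the magazine (m): 0 closed, carrying the vials; 0.028 fully home (hard stop) and open. It moves along +y (pushed from the right inwards), resists with about 1 N plus damping and stays where it is left
- shutter_tab (a point): middle of the outer (right, -y) face of the shutter's upright tab, a steel plate 36 mm wide (x), 3 mm thick, from 105 to 155 mm above the bench; this point is 137 mm above the bench and, when closed, 108 mm right of the diverter's middle. Push it along +y; free space outside and above it
- magazine_top (a point): centre of the top of the magazine, the upright metal slot in the middle of the diverter that holds the four vials lying one above the other: 190 mm above the bench, 45 mm wide (y) at its flared lips, 33 mm below them, 56 mm deep (x)
- left_tray (a point): middle of the floor of the left (+y) tray, 13 mm above the bench; inside 50 mm (x) by 84 mm (y), end wall 64 mm tall, side walls 46 mm
- right_tray (a point): middle of the floor of the right (-y) tray, 13 mm above the bench; inside 50 mm (x) by 84 mm (y), end wall 64 mm tall, side walls 46 mm
- vial_1_centre (a point): middle of vial 1 of the lot (counted from the bottom of the magazine): clear glass with a black screw cap, 20 mm diameter, 45 mm long, 18 g, lying level along the diverter's x at the start
- vial_2_centre (a point): middle of vial 2 of the lot (counted from the bottom of the magazine): clear glass with a black screw cap, 20 mm diameter, 45 mm long, 18 g, lying level along the diverter's x at the start
- vial_3_centre (a point): middle of vial 3 of the lot (counted from the bottom of the magazine): clear glass with a black screw cap, 20 mm diameter, 45 mm long, 18 g, lying level along the diverter's x at the start
- vial_4_centre (a point): middle of vial 4 of the lot (counted from the bottom of the magazine): clear glass with a black screw cap, 20 mm diameter, 45 mm long, 18 g, lying level along the diverter's x at the start
- lot_vial_1: the same vial 1, its origin at the middle of its foot, its z axis pointing to the cap
- lot_vial_2: the same vial 2, its origin at the middle of its foot, its z axis pointing to the cap
- lot_vial_3: the same vial 3, its origin at the middle of its foot, its z axis pointing to the cap
- lot_vial_4: the same vial 4, its origin at the middle of its foot, its z axis pointing to the cap
- beaker: to be left alone: clear glass beaker, 53 mm wide, 65 mm tall, standing, right of the diverter; origin at the middle of its underside
- spare_vial: to be left alone: capped glass vial like the ones in the magazine, standing on the bench to the right of the diverter, 20 mm wide, 45 mm tall; origin at the middle of its underside
- forceps: to be left alone: steel forceps, 117 x 24 x 11 mm, lying on the bench just in front of the diverter; origin at the middle of its underside
Mind the look-alikes: they are no part of the job. What is shaped like the lot_vial_4 but brown or pink is not meant.

How it is judged:
By the outcome, as a careful person would: the job done as asked, in the order asked, and still so for the second after the job is handed in, with the robot touching nothing.
It also fails if it takes over 43 s, if anything falls off the work surface, if the arm or the gripper's body presses on something with over 40 N, if the wrist force passes 120 N, or if a joint passes its speed limit or range.

## Working session

There is one attempt and no reset: what is moved stays moved. The work goes in short steps, Python scripts to look and compute and a tool call to move; the robot and the scene stay as the last step left them, time stands still between calls to the robot, and variables do not carry over. Pictures are saved under pics/ and viewed, at most 10 in all, crops included, and the job is handed in when it is done.

Besides the shell and the picture viewer there is one more tool, called after "Emit:" as a command line: name --pt "numbers of a row" for each row, then --argument value for the rest. play_rows: Moves the arm, as the interface text tells. Its arguments: {"type":"object","properties":{"jaw":{"type":"array","items":{"type":"number"}},"xyz":{"type":"array","items":{"type":"array","items":{"type":"number"}}},"turn":{"type":"array","items":{"type":"number"}},"force":{"type":"number"}},"required":["jaw","xyz","turn"]}

```bash
mkdir -p pics
python3 - <<'E'
from station import telemetry, optics, spotter
import cv2
for c in ["scene","top"]:
    im=optics.get_image(c); cv2.imwrite(f"pics/{c}0.png",im["frame"][:,:,::-1])
    for q in ["diverter","lever_weight","shutter_tab","magazine_top","left_tray","right_tray","beaker","spare_vial","forceps"]:
        r=spotter.look_for(q,c)
        print(c,q,[([round(v,3) for v in d["location"]],round(d["conf"],2)) for d in r[:2]])
o=telemetry.get_obs(); print(o["clock"],o["tcp_pos"],o["tool_rot"],o["finger_gap"])
E
```

```text
scene diverter [([0.427, 0.22, 0.052], 0.77), ([0.432, 0.264, 0.184], 0.52)]
scene lever_weight [([0.387, 0.228, 0.162], 0.82), ([0.425, 0.224, 0.052], 0.39)]
scene shutter_tab [([0.435, 0.197, 0.112], 0.66), ([0.428, 0.22, 0.051], 0.54)]
scene magazine_top [([0.426, 0.222, 0.056], 0.86), ([0.435, 0.195, 0.108], 0.64)]
scene left_tray [([0.423, 0.223, 0.053], 0.89)]
scene right_tray [([0.434, 0.272, 0.182], 0.62), ([0.424, 0.223, 0.052], 0.61)]
scene beaker [([0.449, 0.002, 0.04], 0.68)]
scene spare_vial [([0.437, 0.191, 0.108], 0.72), ([0.364, 0.001, 0.032], 0.51)]
scene forceps [([0.34, 0.256, 0.007], 0.63)]
top diverter [([0.428, 0.257, 0.068], 0.94)]
top lever_weight [([0.41, 0.248, 0.096], 0.83), ([0.434, 0.267, 0.164], 0.42)]
top shutter_tab [([0.438, 0.199, 0.108], 0.88), ([0.415, 0.249, 0.097], 0.45)]
top magazine_top [([0.429, 0.259, 0.061], 0.84)]
top left_tray [([0.431, 0.253, 0.062], 0.96)]
top right_tray [([0.432, 0.258, 0.06], 0.76)]
top beaker [([0.446, -0.01, 0.018], 0.67)]
top spare_vial []
top forceps [([0.415, 0.251, 0.098], 0.56)]
1.0 [0.28275757 0.64036972 0.22792277] [[-9.14798690e-01  4.03910085e-01 -3.07207648e-06]
 [ 4.03910085e-01  9.14798690e-01 -1.57825348e-05]
 [-3.56439343e-06 -1.56786848e-05 -1.00000000e+00]] 0.09122912807897235
```

View pics/scene0.png

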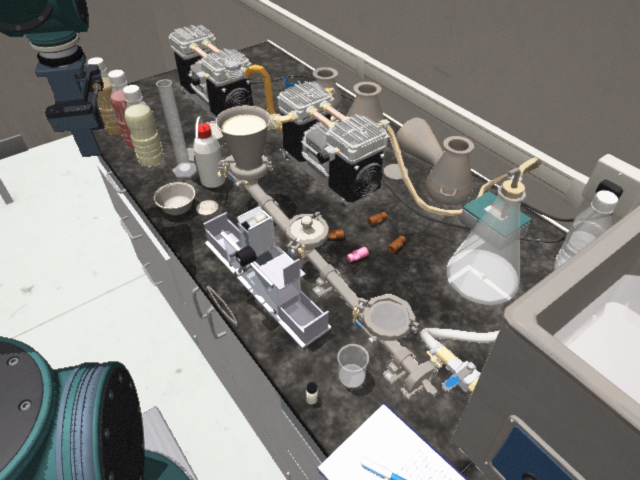

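View pics/top0.png

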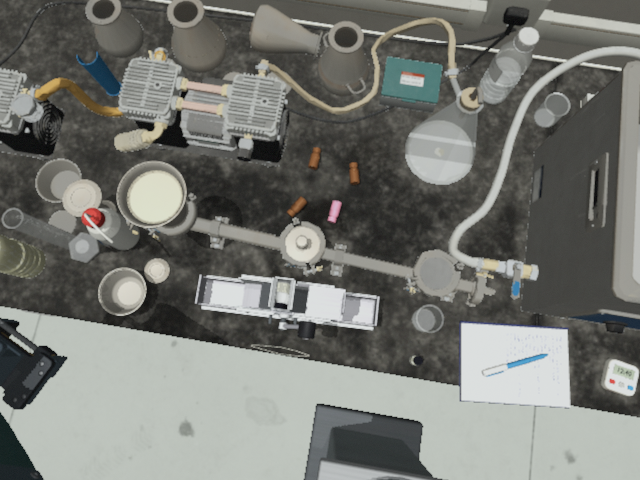

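The top view shows the diverter from (198,290) to (378,312). The weight is at about (306,328), right of the middle, and the tab is near (345,295). The brown and pink vials behind are look-alikes, so I leave them alone. Next I'll overlay a model on enlarged crops to refine the pose.

```bash
cat > h.py <<'E'
import numpy as np, cv2
from station import telemetry, optics, spotter
def proj(im,P):
    T=np.linalg.inv(im["cam_to_world"]); p=np.atleast_2d(P)@T[:3,:3].T+T[:3,3]
    q=p@np.array(im["camera_matrix"]).T; return q[:,:2]/q[:,2:]
def D2W(P,x,y,yaw):
    c,s=np.cos(yaw),np.sin(yaw); P=np.atleast_2d(P)
    return np.c_[x+c*P[:,0]-s*P[:,1], y+s*P[:,0]+c*P[:,1], P[:,2]]
def wp(g): return [-.054,-.1*np.sin(g),.075+.1*np.cos(g)]
def overlay(cam,pose,box,name,k=4,g=.5,sh=0):
    im=optics.get_image(cam); x0,y0,x1,y1=box
    f=cv2.resize(im["frame"][y0:y1,x0:x1,::-1],None,fx=k,fy=k,interpolation=cv2.INTER_CUBIC)
    pts={"tab":[[x,-.108+sh,z] for x in(-.018,.018) for z in(.105,.155)],
     "mag":[[x,y,.19] for x in(-.028,.028) for y in(-.0225,.0225)],
     "w":[wp(g)],"base":[[x,y,0] for x in(-.035,.035) for y in(-.175,.175)]}
    for (n,P),c in zip(pts.items(),[(0,0,255),(0,255,0),(255,0,255),(255,128,0)]):
        for u in proj(im,D2W(P,*pose)): cv2.circle(f,tuple(int(v) for v in (u-[x0,y0])*k),4,c,1)
    cv2.imwrite(f"pics/{name}.png",f); return im
E
python3 - <<'E'
from h import *
p=(.432,.262,np.radians(-7))
im=overlay("top",p,(190,260,390,360),"t1",4); print(im["cam_to_world"][:3,3])
overlay("scene",p,(195,195,345,355),"s1",3.7)
E
```

```text
[0.36293095 0.19232918 1.01576492]
```

View pics/t1.png

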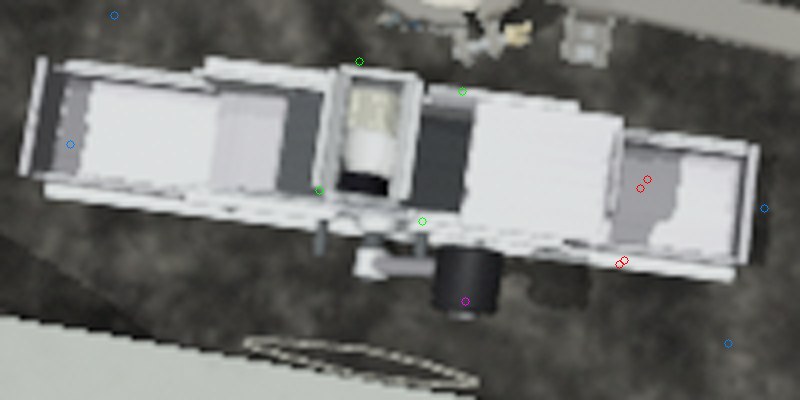

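View pics/s1.png

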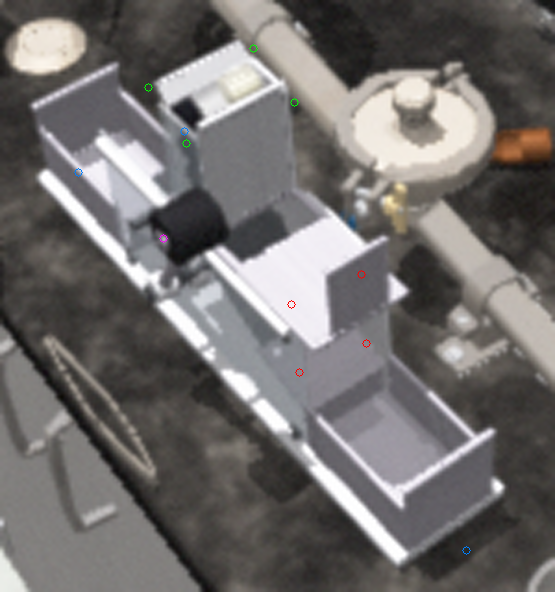

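Run:
```python
from h import *
from scipy.optimize import least_squares
t=optics.get_image("top"); s=optics.get_image("scene")
T=[([-.035,.175,0],(45,192)),([-.035,-.175,0],(735,275)),(wp(.5),(467,280))]
S=[([-.035,-.175,0],(400,562)),([.035,-.175,0],(502,487)),([-.035,.175,0],(42,178)),([-.018,-.108,.155],(328,275)),([.018,-.108,.155],(387,238)),([-.028,-.0225,.19],(200,125)),([.028,-.0225,.19],(286,85)),([-.028,.0225,.19],(157,80)),(wp(.5),(190,228))]
def f(p,full=False):
    r=[proj(t,D2W(P,*p))[0]-(np.array(u)/4+[190,260]) for P,u in T]+[proj(s,D2W(P,*p))[0]-(np.array(u)/3.7+[195,195]) for P,u in S]
    return np.array(r) if full else np.ravel(r)
r=least_squares(f,[.43,.26,-.1],loss="soft_l1"); p=r.x
print(p,np.degrees(p[2])); print(f(p,True).round(1).tolist())
np.save("pose.npy",p)
print(D2W([wp(.5),wp(-.5),[0,-.108,.137],[0,-.08,.137]],*p).round(4))
```

```text
[0.43755714 0.27213593 0.0465279 ] 2.66585215336321
[[1.3, -0.6], [-0.6, -0.5], [0.5, -2.6], [-0.7, 2.5], [0.5, 2.4], [-1.0, 1.8], [-0.3, -0.6], [0.3, -0.6], [-0.6, 1.2], [2.2, -1.9], [-3.0, -0.1], [-0.6, -0.9]]
[[0.3858 0.2217 0.1628]
 [0.3814 0.3175 0.1628]
 [0.4426 0.1643 0.137 ]
 [0.4413 0.1922 0.137 ]]
```

Emit:
play_rows --jaw '[91,91,91,91,91,91,91,91,91,91]' --pt "0 0 -0.84" --pt "-5.11 -6.67 -0.84" --pt "-5.11 -6.67 -0.84" --pt "-5.11 -6.67 -0.84" --pt "-5.11 -6.67 -0.84" --pt "-5.11 -6.67 -0.84" --pt "-5.11 -6.67 -0.84" --pt "-5.11 -6.67 -0.84" --pt "-5.11 -6.67 -0.84" --pt "-5.11 -6.67 -0.84" --turn '[0,-0.462,-0.462,-0.462,-0.462,-0.462,-0.462,-0.462,-0.462,-0.462]'

```text
clock: 2.45
tcp_pos: [0.3819, 0.2324, 0.2702]
tool_rot: [[-0.999, -0.046, 0.0], [-0.046, 0.999, 0.0], [-0.0, 0.0, -1.0]]
wrist_force: [0.0, -0.1, -0.9]
finger_gap: 0.0908
finger_force: 0.0
```

Run:
```python
from h import *
p=np.load("pose.npy")
overlay("wrist",p,(0,0,640,480),"w1",1)
print(spotter.look_for("lever_weight","wrist")[:2], spotter.look_for("shutter_tab","wrist")[:2])
```

```text
[{'location': [0.3886, 0.2418, 0.1017], 'conf': 0.82}] [{'location': [0.4441, 0.1895, 0.1072], 'conf': 0.57}]
```

View pics/w1.png

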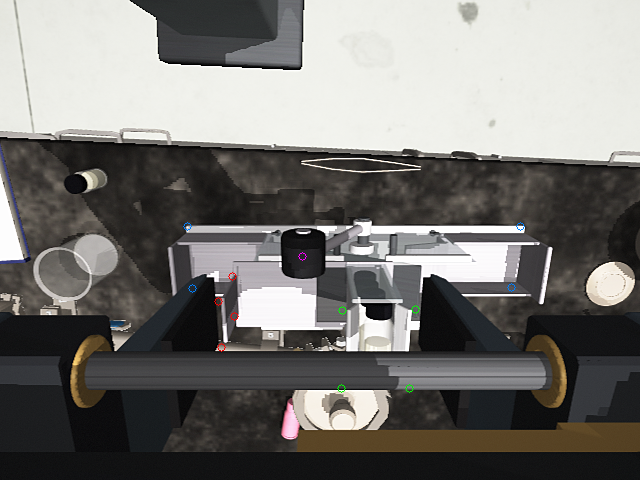

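The weight at (302,256) sits between the jaws and matches the overlay. I'll descend around it, slightly nearer the robot to clear the magazine.

Emit:
play_rows --jaw '[91,91,91,91]' --pt "0.12 0 0" --pt "0.12 0 1.0" --pt "0.12 0 2.0" --pt "0.12 0 2.0" --turn '[0,0,0,0]'

```text
clock: 3.1
tcp_pos: [0.3735, 0.2311, 0.1675]
tool_rot: [[-0.999, -0.047, -0.006], [-0.047, 0.999, -0.003], [0.006, -0.003, -1.0]]
wrist_force: [-0.1, -0.9, 0.9]
finger_gap: 0.0909
finger_force: 0.0
```

Emit:
play_rows --jaw '[91,91,91,91,91,91,91,91,91,91]' --pt "0 0.2 0" --pt "0 0.4 0" --pt "0 0.6 0" --pt "0 0.8 0" --pt "0 1.0 0" --pt "0 1.2 0" --pt "0 1.4 0" --pt "0 1.55 0" --pt "0 1.7 0" --pt "0 1.7 0" --turn '[0,0,0,0,0,0,0,0,0,0]'

```text
clock: 4.35
tcp_pos: [0.3718, 0.3171, 0.1699]
tool_rot: [[-0.999, -0.047, -0.0], [-0.047, 0.999, 0.0], [0.0, 0.0, -1.0]]
wrist_force: [0.1, 0.2, 1.0]
finger_gap: 0.0913
finger_force: 0.0
```

Emit:
play_rows --jaw '[91,91,91,91,91,91]' --pt "0 0 0" --pt "0 0 -1.0" --pt "0 0 -2.0" --pt "0 0 -2.0" --pt "0 0 -2.0" --pt "0 0 -2.0" --turn '[0,0,0,0,0,0]'

```text
clock: 5.1
tcp_pos: [0.3713, 0.3162, 0.2686]
tool_rot: [[-0.999, -0.046, -0.002], [-0.046, 0.999, -0.001], [0.002, -0.001, -1.0]]
wrist_force: [-0.6, -0.5, -0.2]
finger_gap: 0.0912
finger_force: 0.0
```

Run:
```python
from h import *
p=np.load("pose.npy")
overlay("wrist",p,(0,0,640,480),"w2",1,g=-.5)
print(telemetry.get_obs()["tcp_pos"],spotter.look_for("lever_weight","wrist")[:2], D2W([[0,-.1435,.15],[0,-.08,.15]],*p))
```

```text
[0.3714008  0.31627206 0.26872674] [{'location': [0.4306, 0.1778, 0.1089], 'conf': 0.67}] [[0.44423148 0.12879123 0.15      ]
 [0.44127803 0.1922225  0.15      ]]
```

View pics/w2.png

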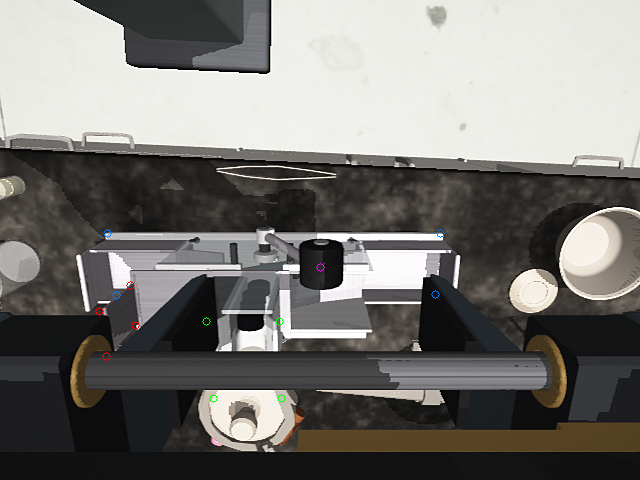

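The gate now leans left against its stop, with the weight at (320,265). I'll close the jaws and go outside the tab.

Emit:
play_rows --jaw '[0,0,0,0,0,0,0,0,0,0]' --pt "-1.16 -3.88 0" --pt "-1.16 -3.88 0" --pt "-1.16 -3.88 0" --pt "-1.16 -3.88 0" --pt "-1.16 -3.88 0" --pt "-1.16 -3.88 0.8" --pt "-1.16 -3.88 1.6" --pt "-1.16 -3.88 2.38" --pt "-1.16 -3.88 2.38" --pt "-1.16 -3.88 2.38" --turn '[0,0,0,0,0,0,0,0,0,0]'

```text
clock: 6.45
tcp_pos: [0.4392, 0.1265, 0.152]
tool_rot: [[-0.999, -0.047, 0.001], [-0.047, 0.999, 0.0], [-0.001, 0.0, -1.0]]
wrist_force: [0.2, 0.3, 0.2]
finger_gap: 0.0006
finger_force: 0.0
```

Run:
```python
from h import *
p=np.load("pose.npy")
overlay("scene",p,(195,155,345,355),"s2",2.9,g=-.5)
print(telemetry.get_obs()["tcp_pos"],telemetry.get_obs()["finger_gap"])
```

```text
[0.43950833 0.12640992 0.15239059] 0.0005454991909492942
```

View pics/s2.png

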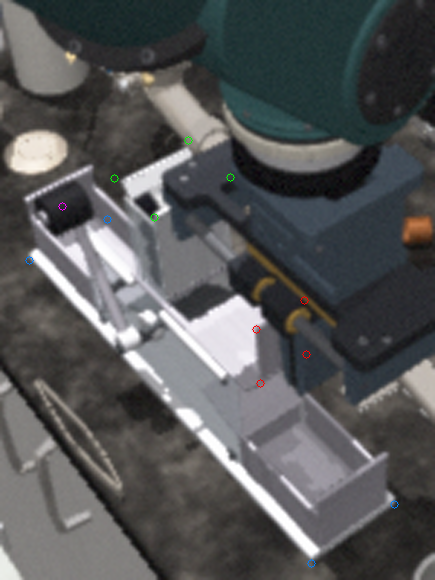

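Emit:
play_rows --jaw '[0,0,0,0,0,0,0,0]' --pt "0 0.2 0" --pt "0 0.4 0" --pt "0 0.55 0" --pt "0 0.7 0" --pt "0 0.82 0" --pt "0 0.92 0" --pt "0 0.98 0" --pt "0 0.98 0" --turn '[0,0,0,0,0,0,0,0]'

```text
clock: 7.5
tcp_pos: [0.4364, 0.1747, 0.1509]
tool_rot: [[-0.999, -0.046, -0.0], [-0.046, 0.999, 0.0], [0.0, 0.0, -1.0]]
wrist_force: [0.0, 0.9, -0.0]
finger_gap: 0.0003
finger_force: 0.0
```

Emit:
play_rows --jaw '[0,0]' --pt "0 0.05 0" --pt "0 0.05 0" --turn '[0,0]'

```text
clock: 7.75
tcp_pos: [0.4364, 0.1771, 0.1509]
tool_rot: [[-0.999, -0.046, -0.0], [-0.046, 0.999, -0.0], [0.0, -0.0, -1.0]]
wrist_force: [0.3, -0.2, 0.0]
finger_gap: 0.0002
finger_force: 0.0
```

Not at the stop yet, so I'll creep on.

Emit:
play_rows --jaw '[0,0]' --pt "0 0.05 0" --pt "0 0.05 0" --turn '[0,0]'

```text
clock: 8.0
tcp_pos: [0.4362, 0.1796, 0.1509]
tool_rot: [[-0.999, -0.046, -0.0], [-0.046, 0.999, 0.0], [0.0, 0.0, -1.0]]
wrist_force: [0.1, 0.2, -0.3]
finger_gap: 0.0007
finger_force: 0.0
```

Emit:
play_rows --jaw '[0,0]' --pt "0 0.05 0" --pt "0 0.05 0" --turn '[0,0]'

```text
clock: 8.25
tcp_pos: [0.4362, 0.1819, 0.1509]
tool_rot: [[-0.999, -0.046, -0.0], [-0.046, 0.999, -0.001], [0.0, -0.001, -1.0]]
wrist_force: [1.3, -3.9, 1.0]
finger_gap: 0.0007
finger_force: 1.9
```

Run:
```python
from h import *
p=np.load("pose.npy")
overlay("scene",p,(195,155,345,355),"s3",2.9,g=-.5,sh=.028)
o=telemetry.get_obs();print(o["tcp_pos"],o["wrist_force"])
```

```text
[0.43610786 0.18194248 0.15090363] [ 0.43202753 -3.27688837  0.26570265]
```

View pics/s3.png

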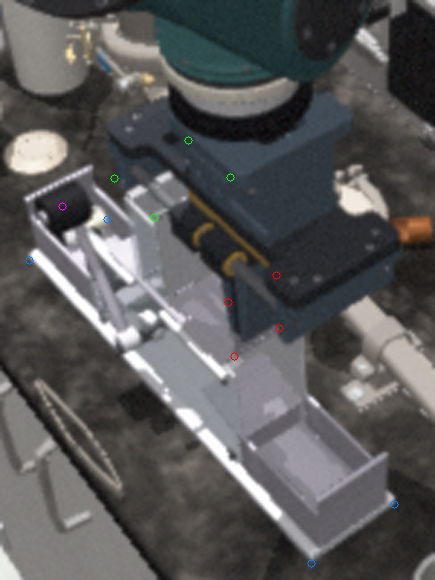

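Emit:
play_rows --jaw '[0,0,0]' --pt "0 0.05 0" --pt "0 0.05 0" --pt "0 0.05 0" --turn '[0,0,0]'

```text
clock: 8.68
tcp_pos: [0.4361, 0.1825, 0.151]
tool_rot: [[-0.999, -0.048, -0.0], [-0.048, 0.999, -0.004], [0.001, -0.004, -1.0]]
wrist_force: [2.9, -32.1, 8.3]
finger_gap: 0.0005
finger_force: 16.3
```

That is the hard stop, so the shutter is fully home. I'll back off, rise, and check the vials.

Emit:
play_rows --jaw '[0,0,0,0,0,0,0,0,0,0]' --pt "0 -0.1 0" --pt "0 -0.6 0" --pt "0 -1.2 0" --pt "0 -1.2 -1.0" --pt "0 -1.2 -2.0" --pt "0 -1.2 -3.0" --pt "0 -3.0 -3.5" --pt "0 -4.0 -3.5" --pt "0 -5.0 -3.5" --pt "0 -5.0 -3.5" --turn '[0,0,0,0,0,0,0,0,0,0]'

```text
clock: 9.93
tcp_pos: [0.4476, -0.0681, 0.3262]
tool_rot: [[-0.999, -0.042, 0.001], [-0.042, 0.999, -0.0], [-0.001, -0.0, -1.0]]
wrist_force: [-0.8, 0.4, -0.4]
finger_gap: 0.0004
finger_force: 0.0
```

Run:
```python
from h import *
p=np.load("pose.npy")
a=optics.get_image("top")["frame"][260:360,190:390,::-1]; b=optics.get_image("scene")["frame"][195:355,195:345,::-1]
a=cv2.resize(a,(600,300),interpolation=2); b=cv2.resize(b,(281,300),interpolation=2)
cv2.imwrite("pics/f1.png",cv2.resize(np.vstack([a,np.pad(b,((0,0),(0,319),(0,0)))]),None,fx=1,fy=1))
r=spotter.look_for("lot_vial_1","top"); print([(np.round(d["location"],3),round(d["conf"],2)) for d in r])
o=telemetry.get_obs();print(o["tcp_pos"],o["wrist_force"],D2W([[0,.13,.013]],*p))
```

```text
[(array([0.424, 0.408, 0.03 ]), 0.78), (array([0.431, 0.434, 0.033]), 0.62), (array([0.427, 0.376, 0.049]), 0.6), (array([0.629, 0.294, 0.018]), 0.57), (array([0.724, 0.181, 0.018]), 0.54), (array([0.432, 0.351, 0.055]), 0.48), (array([0.635, 0.214, 0.018]), 0.46), (array([0.744, 0.273, 0.019]), 0.46)]
[ 0.44750711 -0.06475381  0.32577136] [ 0.14197007 -0.8239081   0.63669036] [[0.4315107  0.40199524 0.013     ]]
```

View pics/f1.png

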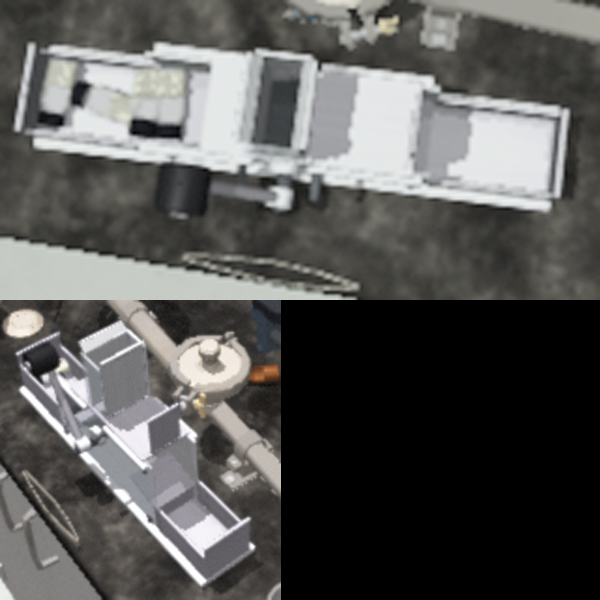

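Emit:
play_rows --jaw '[0,0,0,0,0,0,0,0,0,0]' --pt "0 0 0" --pt "0 0 0" --pt "0 0 0" --pt "0 0 0" --pt "0 0 0" --pt "0 0 0" --pt "0 0 0" --pt "0 0 0" --pt "0 0 0" --pt "0 0 0" --turn '[0,0,0,0,0,0,0,0,0,0]'

```text
clock: 11.32
tcp_pos: [0.4476, -0.0652, 0.3259]
tool_rot: [[-0.999, -0.046, -0.0], [-0.046, 0.999, -0.0], [0.0, -0.0, -1.0]]
wrist_force: [-0.5, 0.0, 0.2]
finger_gap: 0.0003
finger_force: 0.0
```

Run:
```python
from h import *
p=np.load("pose.npy")
out=[]
for c,(x0,y0,x1,y1) in (("top",(190,265,270,320)),("scene",(200,205,265,275))):
    im=optics.get_image(c); k=400/(x1-x0)
    f=cv2.resize(im["frame"][y0:y1,x0:x1,::-1],None,fx=k,fy=k,interpolation=2)
    for z,col in ((.013,(0,0,255)),(.046,(0,255,0))):
        P=[[x,y,z] for x in(-.025,.025) for y in(.088,.172)]
        for u in proj(im,D2W(P,*p)): cv2.circle(f,tuple(int(v) for v in (u-[x0,y0])*k),4,col,1)
    out.append(np.pad(f,((0,450-f.shape[0]),(0,0),(0,0))))
    r=spotter.look_for("lot_vial_1",c)
    for d in r:
        w=np.array(d["location"])-[p[0],p[1],0]; cs,sn=np.cos(p[2]),np.sin(p[2])
        print(c,np.round([cs*w[0]+sn*w[1],-sn*w[0]+cs*w[1],w[2]],3),round(d["conf"],2))
cv2.imwrite("pics/f2.png",np.hstack(out))
```

```text
top [0.    0.16  0.033] 0.77
top [ 0.196 -0.066  0.021] 0.76
top [ 0.281 -0.101  0.017] 0.75
top [ 0.304 -0.01   0.017] 0.71
top [-0.     0.102  0.05 ] 0.65
top [0.194 0.016 0.021] 0.65
top [-0.087 -0.258  0.043] 0.52
top [0.    0.083 0.056] 0.47
top [-0.006  0.135  0.029] 0.46
scene [0.011 0.157 0.03 ] 0.64
scene [ 0.193 -0.075  0.022] 0.56
scene [0.198 0.006 0.018] 0.47
```

View pics/f2.png

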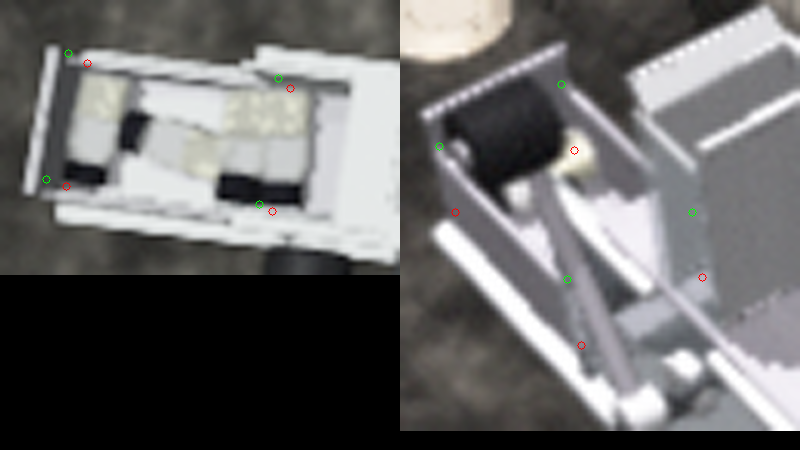

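All four vials went left with none left elsewhere. One lies skewed in the tray, and the last (top-crop pixel (286,145)) rests at the tray's inner edge. There's plenty of time, so I'll let them settle and re-measure.

Run:
```python
from h import *
im=optics.get_image("top"); np.save("a.npy",im["frame"])
p=np.load("pose.npy")
# local y for pixels at assumed heights
def back(u,z):
    T=np.array(im["cam_to_world"]); d=T[:3,:3]@np.linalg.solve(im["camera_matrix"],[*u,1]); w=T[:3,3]+d*(z-T[2,3])/d[2]-[p[0],p[1],0]
    c,s=np.cos(p[2]),np.sin(p[2]); return np.round([c*w[0]+s*w[1],-s*w[0]+c*w[1]],4)
for n,u,z in(("v4",(286,145),.046),("v4",(286,145),.03),("v3",(243,145),.04),("v1",(95,130),.023),("v2",(175,145),.023)):print(n,z,back((190+u[0]/5,265+u[1]/5),z))
print("floor edge before",back((190+213/4,260+140/4),.013),"end wall foot",back((190+65/4,260+130/4),.013), "chute/gate", back((190+287/4,260+145/4),.04))
```

```text
v4 0.046 [-0.0007  0.081 ]
v4 0.03 [0.0006 0.0836]
v3 0.04 [-0.0022  0.0989]
v1 0.023 [-0.002   0.1619]
v2 0.023 [-0.0041  0.129 ]
floor edge before [-0.001  0.094] end wall foot [-0.0049  0.1694] chute/gate [-0.0011  0.0529]
```

Emit:
play_rows --jaw '[0,0,0,0,0,0,0,0,0,0]' --pt "0 0 0" --pt "0 0 0" --pt "0 0 0" --pt "0 0 0" --pt "0 0 0" --pt "0 0 0" --pt "0 0 0" --pt "0 0 0" --pt "0 0 0" --pt "0 0 0" --turn '[0,0,0,0,0,0,0,0,0,0]'

```text
clock: 12.82
tcp_pos: [0.4476, -0.0652, 0.3259]
tool_rot: [[-0.999, -0.046, 0.0], [-0.046, 0.999, -0.0], [-0.0, -0.0, -1.0]]
wrist_force: [-0.8, 0.2, 0.5]
finger_gap: 0.0006
finger_force: 0.0
```

Emit:
play_rows --jaw '[0,0,0,0,0,0,0,0,0,0]' --pt "0 0 0" --pt "0 0 0" --pt "0 0 0" --pt "0 0 0" --pt "0 0 0" --pt "0 0 0" --pt "0 0 0" --pt "0 0 0" --pt "0 0 0" --pt "0 0 0" --turn '[0,0,0,0,0,0,0,0,0,0]'

```text
clock: 14.08
tcp_pos: [0.4476, -0.0652, 0.326]
tool_rot: [[-0.999, -0.046, 0.0], [-0.046, 0.999, -0.0], [-0.0, -0.0, -1.0]]
wrist_force: [0.3, 0.2, 0.4]
finger_gap: 0.0006
finger_force: 0.0
```

Emit:
play_rows --jaw '[0,0,0,0,0,0,0,0,0,0]' --pt "0 0 0" --pt "0 0 0" --pt "0 0 0" --pt "0 0 0" --pt "0 0 0" --pt "0 0 0" --pt "0 0 0" --pt "0 0 0" --pt "0 0 0" --pt "0 0 0" --turn '[0,0,0,0,0,0,0,0,0,0]'

```text
clock: 15.32
tcp_pos: [0.4476, -0.0652, 0.326]
tool_rot: [[-0.999, -0.046, 0.0], [-0.046, 0.999, -0.0], [-0.0, -0.0, -1.0]]
wrist_force: [0.3, -0.1, 0.0]
finger_gap: 0.0005
finger_force: 0.0
```

Run:
```python
from h import *
b=optics.get_image("top")["frame"].astype(int); a=np.load("a.npy").astype(int)
d=np.abs(b-a).max(2)[270:312,195:270]; print(d.max(),(d>25).sum())
print(telemetry.get_obs()["clock"])
for d in spotter.look_for("lot_vial_1","top"):
    if d["location"][1]>.32: print(np.round(d["location"],3))
```

```text
9 0
15.375
[0.425 0.404 0.031]
[0.43  0.433 0.034]
[0.434 0.351 0.054]
[0.427 0.372 0.048]
```

```bash
python3 -c "
from station import robot; print(robot.close_job())"
```

```text
the job is handed in; nothing more can be done
None
```

I handed the job in with the gate rocked over to the left stop and then the shutter pushed to its hard stop; all four vials left the magazine to the left, but I can't confirm all four count as in the tray, because one lies skewed and the last rests about 1 cm short of the tray floor, at the foot of the chute, where I left it because the vials must not be touched.

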